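# Wind the measuring carriage on by one screw pitch and record the reading

## Task

Push the measuring bench's handwheel round clockwise (seen from above) by its upright red handle through exactly one full turn, so that the handle stands just where it started, then press the green button all the way down and let it come back up, to record the reading. Only push with the fingertips, gently, and do not lift anything: the red button must not be pressed, the green one not before the turn is made, and the brown roll, steel stacks, tin, weight and screwdriver stay where they are.

Things in the scene. Friction and masses are not known exactly. Their poses are not given: they have to be found in the camera images.
- wheel (a joint): angle of the handwheel in rad, growing clockwise seen from above, 2 pi a turn. At 0 the handle stands on the -x side of the bench's frame; at the start it may read anything from -2.5 to 2.5. It turns freely both ways, stays where it is left, and takes about 3 to 4 N along the rim at the handle, a little more when fast.
- wheel_hub (a point): centre of the handwheel, on its upright axis, 95 mm above the table. The wheel lies level: a black round rim 140 mm across at its centreline and 18 mm thick (its top 104 mm above the table), three spokes and an aluminium hub 40 mm across, at most 107 mm above the table.
- wheel_handle (a point): top centre of the upright red handle at the end of one spoke: a fixed pin 22 mm in diameter, 70 mm from the wheel's axis, its top 157 mm above the table, its red part 50 mm tall; below it an aluminium boss 26 mm across up to 107 mm above the table. Its place travels round the wheel's axis as the wheel turns.
- bench: the measuring bench, fixed to the table: a dark base plate 150 x 560 x 18 mm with a blue gear box under the handwheel; origin on the wheel's axis at table height. Its +y axis runs along the lead screw; the plate reaches from y = -80 to 480 mm. A carriage whose middle lies about 270 mm along +y, its top 152 mm above the table, moves 5 mm on per turn by itself.
- record (a joint): travel of the green button in m: 0 up, 0.006 fully down; its spring takes about 1.5 N to start and 5 N fully down.
- record_top (a point): middle of the top face of the green button, 34 mm in diameter, 62 mm above the table, pressed straight down; it sits in a black ring 50 mm across (top 52 mm above the table) on a fixed white box 70 x 70 x 40 mm.
- clear (a joint): travel of the red button in m, 0 up to 0.006 fully down: leave it alone.
- clear_top (a point): middle of the top face of the red button, which looks like the green one but for its colour and stands on a white box of its own. The two boxes may change places.
- roll: roll of specimens in brown paper lying on the table, 60 mm in diameter, 200 mm long along its x axis; origin under its middle; leave alone.
- stack_a: upright stack of steel discs, 48 mm in diameter, 100 mm tall, origin at the centre of its foot; leave alone.
- stack_b: a second such stack; leave alone.
- tin: brass-coloured tin with a pale lid, 52 mm in diameter, 45 mm tall, beside the bench's far side; origin at the centre of its foot; leave alone.
- weight: brass weight, 36 mm in diameter, 50 mm tall, beside the bench's near side; origin at the centre of its foot; leave alone.
- screwdriver: red-handled screwdriver lying on the table, about 200 mm long; origin under its middle; leave alone.
There are look-alikes about, which are no part of the job. Leave any orange look-alike of the part that bears record alone.

How it is judged:
On the way, in this order (a step that is already met when the one before it is completed fails the run):
1. the wheel stands one full turn clockwise of its start, at rest (distance of wheel_handle from where it was at the start of the episode below 0.012 m and value of joint wheel between 3.2 and 9.3 rad and velocity of joint wheel between -0.1 and 0.1 rad/s), for 0.2 s.
2. the green button is pressed down (value of joint record above 0.0045 m), for 0.05 s.
At the end, for the whole second after the job is handed in: The wheel is at rest one full turn clockwise of its start, its handle within 12 mm (about 10 degrees) of where it began; both buttons are up; each loose thing is within 30 mm of where it stood (distance of wheel_handle from where it was at the start of the episode below 0.012 m and value of joint wheel between 3.2 and 9.3 rad and velocity of joint wheel between -0.05 and 0.05 rad/s and value of joint each of record, clear below 0.0015 m and distance of each of roll, stack_a, stack_b, tin, weight, screwdriver from where it was at the start of the episode below 0.03 m); the robot touches nothing.
It fails at once if the green button is pressed while the wheel is not one full turn on (value of joint record above 0.003 m and not (distance of wheel_handle from where it was at the start of the episode below 0.012 m and value of joint wheel between 3.2 and 9.3 rad)).
It fails at once if the red button is pressed (value of joint clear above 0.003 m).
It fails at once if a loose thing is shoved or lifted more than 30 mm from its place (distance of any of roll, stack_a, stack_b, tin, weight, screwdriver from where it was at the start of the episode above 0.03 m).
It fails at once if a loose thing is lifted 15 mm off the table (height (world z) of any of roll, stack_a, stack_b, tin, weight, screwdriver above 0.015 m).
It fails at once if the robot forces the bench or its wheel with more than 40 N (contact force between any of the arm, the fingers and bench above 40 N).
It also fails if it takes over 64 s, if anything falls off the work surface, if the arm or the gripper's body presses on something with over 40 N, if the wrist force passes 120 N, or if a joint passes its speed limit or range.

## Robot

A 6-joint arm with a two-finger parallel gripper is mounted at the origin on the work surface. World frame = base frame: x ahead of the robot, y to its left, z up, the work surface at z = 0. Lengths are in m, angles in rad, forces in N, time in s.
With the tool pointing down it reaches from about 0.225 to 0.875 m from the base axis. Payload 3.4 kg.
Tool frame: the origin (TCP) lies at the very end of the fingers, on their centre line; the grasp point (between the pads) lies 19 mm behind it; z points along the fingers, y is the direction in which the jaws open and shut (so a half turn about z gives the same grasp; the last joint's range is limited). The gripper opens to 85 mm and grips with 20 to 120 N. Pads are 22 mm wide; open, the fingers measure 114 mm over their backs; the gripper's body (76 mm by 85 mm) begins 54 mm behind the grasp point. The pads swing forward as they close: fully open they stand 13 mm farther back than shut.
Start: joints at [-1.455, 0.276, 1.505, -0, 1.361, -0.121], TCP at [0.135, -0.559, 0.231] pointing down, gripper open.
Joint ranges: [-2.89, 2.89], [-0.75, 2.08], [0.22, 2.7], [-1.18, 4.32], [0.11, 2.71], [-2.7, 2.7]. Speed limits (rad/s): [2.57, 2.57, 3.14, 3.14, 3.14, 3.14].

## Interface

Orientations are given as a unit quaternion [w, x, y, z].
In Python, from rig import manip, viewer, job gives the robot as it stands.
- The arm moves only by the shell command python3 -m crank 'ROWS' [OPENING] [FORCE]. ROWS is JSON, a list of rows, each a list of 6 numbers: the shift along the tool's x, y, z in m, then the turn, a rotation vector about the tool's x, y, z in degrees. In form: [[dx, dy, dz, rx, ry, rz], ...]. A call has 1 to 20 rows; each row is the pose to reach, as a shift and turn from the pose measured when the call began, along the tool's axes at that moment; what a row does not reach only later rows make up. A row lasts 1/8 s, in which the tool goes at most 62.5 mm and 10.7 degrees, less where a joint would pass 70% of its speed; a pose out of reach is approached as far as the arm can. A call with a gripper value outside its range is refused whole. OPENING is the opening, from 0 (shut) to 1 (fully open), set as the call begins (- or left out, the last holds). The fingers move at their own pace and stop on an object; FORCE is the grip in N (left out, the last holds). Time passes only in rows, so rows that repeat a pose let the fingers close. It gives the time, the measured TCP pose, the force and the opening at its end, in the units of the state.
- manip.get_state(): the state, without advancing time (a new reading comes with each control period).
- viewer.get_image(name): name is "side" or "top" or "wrist"; returns a dict with "frame" (480x640x3 uint8, blue, green, red), "range_z" (480x640 float32, m along the optical axis (not along the pixel's ray), 0 where there is no reading), "intrinsics" (3x3 intrinsics, pixels), "world_from_camera" (4x4, takes a point from camera to world coordinates); the wrist camera has in their place "mount" (4x4, takes a point from camera to tool coordinates, whose origin is the TCP and whose axes are the flange's). Camera axes: x right, y up, looking along -z (the intrinsics and any distortion apply to the point x, -y, -z); pixel columns grow to the right and rows downward; lengths in m; the calibration is good to about 2 mm. A picture is of the moment at which its call begins: read the wrist's pose just before it.
- job.sign_off(): hands the job in, once; it reports no verdict.
The state is a dict: "clock": time; "qpos": joint angles; "qd": joint speeds; "effort": joint torques, N m; "position": TCP position; "ee_rot": TCP orientation; "contact_force": force on the tool from outside, world axes, zero at the start; "moment": the same for the moment, N m; "width": finger opening in m.
Only numpy, scipy, OpenCV 4.12 (cv2) and the standard library are available. Lean on these libraries where they do the work, as an engineer would, in place of code of your own. Each camera call takes 0.05 s, during which the arm holds its last target. There are 200 camera calls.

## Working session

There is one attempt and no reset: what is moved stays moved. The work goes in short steps, Python scripts to look and compute and a shell command to move; the robot and the scene stay as the last step left them, time stands still between calls to the robot, and variables do not carry over. Pictures are saved under pics/ and viewed, about 8 in all and at most 12, crops included, and the job is handed in when it is done.

```bash
ls; mkdir -p pics; python3 - <<'E'
from rig import manip, viewer
import cv2, numpy as np, pickle
s=manip.get_state(); print(s)
d={n:viewer.get_image(n) for n in("top","side")}
pickle.dump(d,open('d0.pkl','wb'))
for n in d:
    cv2.imwrite(f'pics/{n}0.png',d[n]["frame"]); print(n,d[n]["intrinsics"],d[n]["world_from_camera"], {k:v for k,v in d[n].items() if k not in('frame','range_z','intrinsics','world_from_camera')})
E
```

```text
pics
{'clock': 0.0, 'qpos': array([-1.45498027e+00,  2.76553674e-01,  1.50613865e+00,  1.51384402e-05,
        1.36069217e+00, -1.21026355e-01]), 'qd': array([-0.00247954,  0.00053121,  0.00067041, -0.00123231, -0.00227111,
        0.00064146]), 'effort': array([-2.44278956e-03, -4.16786885e+01, -2.45806915e+01, -3.09548432e-04,
        1.11504659e-02, -3.11996700e-05]), 'position': array([ 0.13483816, -0.55841947,  0.23046107]), 'ee_rot': array([-8.95899338e-04,  9.92996188e-01,  1.18142997e-01,  9.73533154e-06]), 'contact_force': array([-0.05462432, -0.05758099,  0.01833162]), 'moment': array([ 0.00081816, -0.02711745, -0.00064381]), 'width': 0.08553557709547956}
top [[583.18008422   0.         320.09162812]
 [  0.         583.18008422 237.20899896]
 [  0.           0.           1.        ]] [[-0.02646772  0.99013684 -0.13758085  0.33449947]
 [-0.99956747 -0.0279786  -0.00905917 -0.04611285]
 [-0.01281914  0.13728157  0.99044911  1.33806436]
 [ 0.          0.          0.          1.        ]] {}
side [[483.45434233   0.         324.3141538 ]
 [  0.         483.45434233 241.24638568]
 [  0.           0.           1.        ]] [[-0.82311114  0.41432773 -0.38835625  0.07256975]
 [-0.56786701 -0.60521098  0.55789491  0.60733328]
 [-0.00388614  0.67974422  0.73343895  0.94458154]
 [ 0.          0.          0.          1.        ]] {}
```

View pics/top0.png

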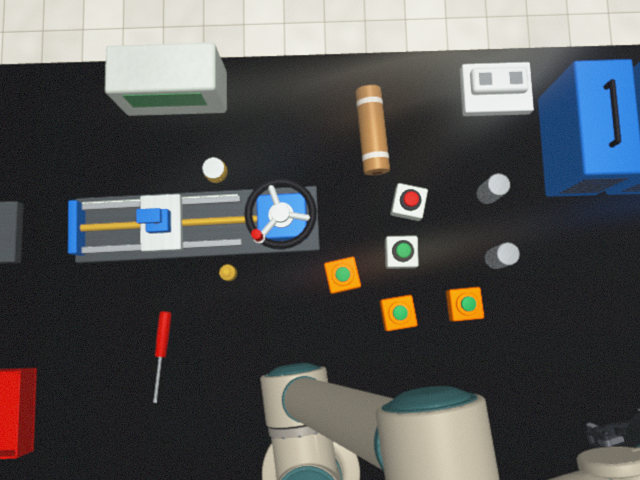

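View pics/side0.png

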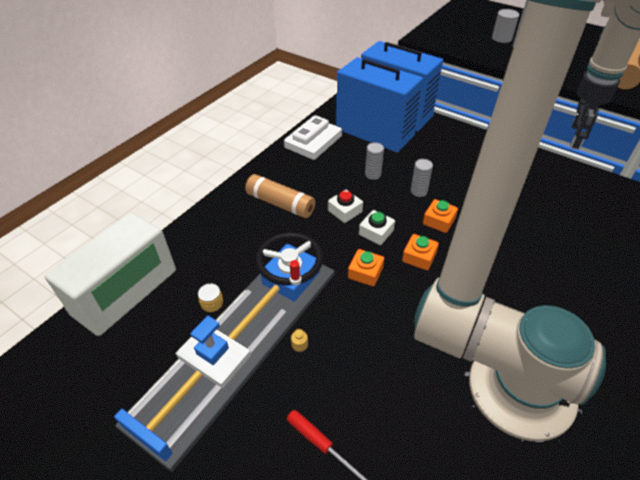

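The top view shows the hub at about (280,213) and the red handle at about (257,236). The green button on its white box is near (403,250) and the red one near (410,200). The orange boxes are the decoys. Next I'll measure these from the depth images.

```bash
cat > h.py <<'E'
import numpy as np, cv2
def cloud(d):
    z=d["range_z"]; K=d["intrinsics"]; v,u=np.indices(z.shape)
    p=np.stack([(u-K[0,2])*z/K[0,0],-(v-K[1,2])*z/K[1,1],-z],-1); T=d["world_from_camera"]
    return p@T[:3,:3].T+T[:3,3]
def masks(d):
    h=cv2.cvtColor(d["frame"],cv2.COLOR_BGR2HSV).astype(int); H,S,V=h[...,0],h[...,1],h[...,2]
    return dict(red=((H<8)|(H>172))&(S>150)&(V>90), green=(H>45)&(H<85)&(S>100)&(V>60), white=(S<60)&(V>130), dark=(V<70))
def mid(p): # centre of enclosing circle in xy
    c,r=cv2.minEnclosingCircle(p[:,:2].astype(np.float32)); return np.round([*c,r,*p.mean(0)],4),len(p)
def near(P,c,r): return np.hypot(P[...,0]-c[0],P[...,1]-c[1])<r
def ray(d,u,v,z):
    K=d["intrinsics"];T=d["world_from_camera"]
    r=T[:3,:3]@np.array([(u-K[0,2])/K[0,0],-(v-K[1,2])/K[1,1],-1]); return T[:3,3]+r*(z-T[2,3])/r[2]
E
python3 - <<'E'
import pickle; from h import *
D=pickle.load(open('d0.pkl','rb'))
t=D['top']; g=lambda u,v,z: ray(t,u,v,z)
hub=g(280,213,.107); hd=g(257,235,.157); gr=g(403,250,.062); rd=g(410,199,.062)
print('guess',hub,hd,gr,rd)
for n,d in D.items():
    P=cloud(d); m=masks(d); Z=P[...,2]
    print(n,'handle',mid(P[m['red']&near(P,hub,.12)&(Z>.148)]), 'all',mid(P[m['red']&near(P,hub,.12)&(Z>.11)]))
    print(' hub',mid(P[near(P,hub,.03)&m['white']&(Z>.095)]))
    w=P[near(P,hub,.11)&m['dark']&(Z>.085)&(Z<.115)]; A=np.c_[2*w[:,:2],np.ones(len(w))]
    s=np.linalg.lstsq(A,(w[:,:2]**2).sum(1),rcond=None)[0]; print(' rim',s[:2],np.sqrt(s[2]+s[0]**2+s[1]**2),len(w),w[:,2].mean())
    print(' green',mid(P[m['green']&near(P,gr,.04)&(Z>.055)]),' red',mid(P[m['red']&near(P,rd,.04)&(Z>.055)]))
E
```

```text
guess [0.56035357 0.04975098 0.107     ] [0.50677668 0.09378311 0.157     ] [ 0.47822581 -0.21590516  0.062     ] [ 0.59190041 -0.23669434  0.062     ]
top handle (array([0.5099, 0.096 , 0.0114, 0.5089, 0.0957, 0.1556]), 82) all (array([0.5095, 0.0961, 0.0116, 0.5082, 0.0951, 0.1542]), 91)
 hub (array([0.5608, 0.0495, 0.0296, 0.5605, 0.0495, 0.1046]), 350)
 rim [0.56152022 0.04974061] 0.06991312719303241 1356 0.10142093134186367
 green (array([ 0.4784, -0.2173,  0.0169,  0.4781, -0.2165,  0.0605]), 170)  red (array([ 0.5927, -0.2397,  0.017 ,  0.5929, -0.2394,  0.0604]), 171)
side handle (array([0.5049, 0.0965, 0.0119, 0.5051, 0.0996, 0.1553]), 66) all (array([0.5054, 0.0967, 0.0119, 0.5034, 0.1016, 0.1428]), 142)
 hub (array([0.5605, 0.0488, 0.029 , 0.5605, 0.0516, 0.1049]), 231)
 rim [0.55687939 0.05369378] 0.07025160848331125 1062 0.10100071707734017
 green (array([ 0.4748, -0.2152,  0.0182,  0.4742, -0.2137,  0.0612]), 105)  red (array([ 0.5879, -0.238 ,  0.0188,  0.5886, -0.2367,  0.0606]), 94)
```

Averaging the two views:

| Point | x (m) | y (m) |
|---|---|---|
| Hub | 0.560 | 0.051 |
| Handle | 0.508 | 0.0965 |
| Green button | 0.4765 | -0.216 |

I'll straddle the pin loosely, jaws along the tangent and tool x pointing outward. The wheel then goes round in two 180° halves, because the last joint's range doesn't allow a full turn in one go.

```bash
python3 -m crank '[[0.13,-0.137,0,0,0,-31],[0.26,-0.275,0,0,0,-62],[0.387,-0.412,0,0,0,-94],[0.516,-0.550,0,0,0,-125],[0.516,-0.550,0,0,0,-125],[0.516,-0.550,0,0,0,-125],[0.516,-0.550,0,0,0,-125],[0.516,-0.550,0,0,0,-125],[0.516,-0.550,0,0,0,-125],[0.516,-0.550,0,0,0,-125],[0.516,-0.550,0,0,0,-125],[0.516,-0.550,0,0,0,-125],[0.516,-0.550,0,0,0,-125],[0.516,-0.550,0,0,0,-125],[0.516,-0.550,0,0,0,-125],[0.516,-0.550,0,0,0,-125],[0.516,-0.550,0,0,0,-125],[0.516,-0.550,0,0,0,-125]]' 0.45 20
cat > st.py <<'E'
from rig import manip; import numpy as np
from scipy.spatial.transform import Rotation as R
s=manip.get_state(); np.set_printoptions(precision=4,suppress=True)
M=R.from_quat(np.roll(s['ee_rot'],-1)).as_matrix()
print('t',s['clock'],'pos',s['position'],'x',M[:,0],'z',M[:,2],'yaw',np.degrees(np.arctan2(M[1,0],M[0,0])),'q',s['qpos'],'F',s['contact_force'],'w',s['width'])
E
cat > sh.py <<'E'
import sys; from st import *
t=np.array([float(v) for v in sys.argv[1:4]]); print('tool shift to',t,M.T@(t-s['position']))
E
python3 sh.py 0.508 0.0965 0.118
```

```text
clock: 2.35
position: [0.5073, 0.0967, 0.2317]
ee_rot: [-0.0, 0.354, 0.935, 0.001]
contact_force: [-0.5, 0.2, 0.2]
width: 0.0389
t 2.35 pos [0.5073 0.0967 0.2317] x [-0.7491  0.6624  0.001 ] z [ 0.0002  0.0017 -1.    ] yaw 138.51426115315223 q [ 0.0524  0.1871  1.6249  0.0017  1.3293 -0.7947] F [-0.4512  0.1647  0.1506] w 0.038854931940261635
tool shift to [0.508  0.0965 0.118 ] [-0.0008  0.0001  0.1137]
```

```bash
python3 - <<'E'
from st import *; from rig import viewer; from h import *
w=viewer.get_image("wrist"); T=np.eye(4); T[:3,:3]=M; T[:3,3]=s['position']; w['world_from_camera']=T@w['mount']
cv2.imwrite('pics/w1.png',w['frame']); P=cloud(w); m=masks(w)['red']&(P[...,2]>.145)&(P[...,2]<.17)&near(P,(.508,.0965),.04)
print(mid(P[m]))
E
```

```text
t 2.35 pos [0.5073 0.0967 0.2317] x [-0.7491  0.6624  0.001 ] z [ 0.0002  0.0017 -1.    ] yaw 138.51426115315223 q [ 0.0524  0.1871  1.6249  0.0017  1.3293 -0.7947] F [-0.4512  0.1647  0.1506] w 0.038854931940261635
(array([0.5101, 0.0966, 0.0108, 0.5089, 0.0974, 0.1572]), 826)
```

View pics/w1.png

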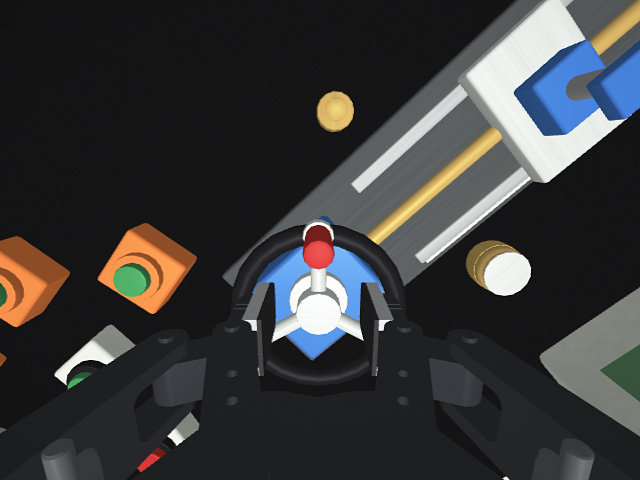

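```bash
python3 -m crank '[[-0.001,0,0.03,0,0,0],[-0.001,0,0.06,0,0,0],[-0.001,0,0.09,0,0,0],[-0.001,0,0.112,0,0,0],[-0.001,0,0.112,0,0,0],[-0.001,0,0.112,0,0,0]]'; python3 sh.py 0.509 0.0965 0.118
```

```text
clock: 3.15
position: [0.5089, 0.0964, 0.1205]
ee_rot: [0.0, 0.354, 0.935, 0.001]
contact_force: [0.8, -0.0, 0.0]
width: 0.0385
t 3.15 pos [0.5089 0.0964 0.1205] x [-0.7492  0.6623  0.    ] z [ 0.0015  0.0017 -1.    ] yaw 138.52510879347386 q [ 0.0516  0.2794  1.7979  0.0019  1.0627 -0.7962] F [ 0.8125 -0.0025  0.0455] w 0.03847084560633932
tool shift to [0.509  0.0965 0.118 ] [-0.      0.0002  0.0025]
```

No contact on the way down. First half of the turn next, starting gently.

```bash
python3 -m crank '[[-0.0002,0.005,0,0,0,4],[-0.0009,0.011,0,0,0,9],[-0.0034,0.0216,0,0,0,18],[-0.0076,0.0318,0,0,0,27],[-0.0134,0.0411,0,0,0,36],[-0.0205,0.0495,0,0,0,45],[-0.0289,0.0566,0,0,0,54],[-0.0382,0.0624,0,0,0,63],[-0.0484,0.0666,0,0,0,72],[-0.059,0.0691,0,0,0,81],[-0.07,0.07,0,0,0,90],[-0.07,0.07,0,0,0,90]]'; python3 st.py
```

```text
clock: 4.65
position: [0.6088, 0.1023, 0.1219]
ee_rot: [0.0, 0.911, 0.412, 0.002]
contact_force: [0.1, 0.3, -0.9]
width: 0.0386
t 4.65 pos [0.6088 0.1023 0.1219] x [0.6613 0.7501 0.0041] z [ 0.0041  0.0018 -1.    ] yaw 48.60243307996404 q [0.0529 0.4123 1.58   0.0018 1.1452 0.7747] F [ 0.0953  0.3121 -0.8567] w 0.03864181306756892
```

```bash
python3 -m crank '[[-0.0002,0.005,0.001,0,0,4],[-0.0009,0.011,0.001,0,0,9],[-0.0034,0.0216,0.001,0,0,18],[-0.0076,0.0318,0.001,0,0,27],[-0.0134,0.0411,0.001,0,0,36],[-0.0205,0.0495,0.001,0,0,45],[-0.0289,0.0566,0.001,0,0,54],[-0.0382,0.0624,0.001,0,0,63],[-0.0484,0.0666,0.001,0,0,72],[-0.059,0.0691,0.001,0,0,81],[-0.07,0.07,0.001,0,0,90],[-0.07,0.07,0.001,0,0,90]]'; python3 st.py
```

```text
clock: 6.15
position: [0.6152, 0.0032, 0.1216]
ee_rot: [-0.002, 0.936, -0.352, 0.002]
contact_force: [-0.4, 0.5, -0.8]
width: 0.0383
t 6.15 pos [0.6152 0.0032 0.1216] x [ 0.7525 -0.6586  0.0035] z [ 0.0056  0.0012 -1.    ] yaw -41.196195195231866 q [-0.1089  0.4088  1.5864  0.0019  1.1408  2.18  ] F [-0.4178  0.4936 -0.7636] w 0.03829848189832518
```

```bash
python3 -m crank '[[0,-0.005,0,0,0,0],[0,-0.007,-0.03,0,0,0],[0,-0.007,-0.08,0,0,0],[0,-0.007,-0.11,0,0,0],[0,-0.007,-0.11,0,0,-10],[0,-0.007,-0.11,0,0,-20],[0,-0.007,-0.11,0,0,-30],[0,-0.007,-0.11,0,0,-40],[0,-0.007,-0.11,0,0,-50],[0,-0.007,-0.11,0,0,-60],[0,-0.007,-0.11,0,0,-70],[0,-0.007,-0.11,0,0,-80],[0,-0.007,-0.11,0,0,-90],[0,-0.007,-0.11,0,0,-100],[0,-0.007,-0.11,0,0,-110],[0,-0.007,-0.11,0,0,-120],[0,-0.007,-0.11,0,0,-130],[0,-0.007,-0.11,0,0,-140],[0,-0.007,-0.11,0,0,-150],[0,-0.007,-0.11,0,0,-160]]'
cat > hand.py <<'E'
from st import *; from rig import viewer; from h import *; import sys
w=viewer.get_image("wrist"); T=np.eye(4); T[:3,:3]=M; T[:3,3]=s['position']; w['world_from_camera']=T@w['mount']
P=cloud(w); m=masks(w)['red']&(P[...,2]>.147)&(P[...,2]<.17)&near(P,(.561,.051),.10)
if len(sys.argv)>1: cv2.imwrite(sys.argv[1],w['frame'])
if m.sum()>20:
    c=mid(P[m]); print(c); p=np.array([c[0][0],c[0][1],s['position'][2]]); print('handle angle about hub',np.degrees(np.arctan2(p[1]-.0505,p[0]-.561)),'tool shift',M.T@(p-s['position']))
E
python3 hand.py pics/w2.png
```

```text
clock: 8.65
position: [0.6197, 0.0088, 0.232]
ee_rot: [0.003, 0.505, 0.863, 0.002]
contact_force: [0.2, -0.0, 0.1]
width: 0.0382
t 8.65 pos [0.6197 0.0088 0.232 ] x [-0.4897  0.8719 -0.0023] z [ 0.0065  0.001  -1.    ] yaw 119.32319341985213 q [-0.099   0.3396  1.4093  0.0016  1.3862 -0.6111] F [ 0.1662 -0.0166  0.0521] w 0.03823045473165399
(array([0.6203, 0.0103, 0.0109, 0.6197, 0.0114, 0.1575]), 831)
handle angle about hub -34.133696132527476 tool shift [0.001  0.0012 0.    ]
```

```bash
python3 -m crank '[[0.001,0.001,0,0,0,-10],[0.001,0.001,0,0,0,-20],[0.001,0.001,0.02,0,0,-26.5],[0.001,0.001,0.04,0,0,-26.5],[0.001,0.001,0.07,0,0,-26.5],[0.001,0.001,0.09,0,0,-26.5],[0.001,0.001,0.111,0,0,-26.5],[0.001,0.001,0.111,0,0,-26.5],[0.001,0.001,0.111,0,0,-26.5]]'; python3 st.py
```

```text
clock: 9.82
position: [0.6216, 0.0104, 0.1218]
ee_rot: [0.004, 0.292, 0.956, 0.002]
contact_force: [0.6, -0.4, 0.3]
width: 0.0382
t 9.825 pos [0.6216 0.0104 0.1218] x [-0.8292  0.5589 -0.0062] z [ 0.008   0.0008 -1.    ] yaw 146.0197807003539 q [-0.0961  0.4164  1.573   0.0017  1.1442 -1.0745] F [ 0.5844 -0.3569  0.3476] w 0.038210661300604014
```

```bash
python3 -m crank '[[0.0002,-0.005,0,0,0,4],[0.0009,-0.011,0,0,0,9],[0.0034,-0.0216,0,0,0,18],[0.0076,-0.0318,0,0,0,27],[0.0134,-0.0411,0,0,0,36],[0.0205,-0.0495,0,0,0,45],[0.0289,-0.0566,0,0,0,54],[0.0382,-0.0624,0,0,0,63],[0.0484,-0.0666,0,0,0,72],[0.059,-0.0691,0,0,0,81],[0.07,-0.07,0,0,0,90],[0.07,-0.07,0,0,0,90]]'; python3 st.py
```

```text
clock: 11.32
position: [0.5257, -0.0091, 0.1228]
ee_rot: [0.003, 0.883, 0.47, 0.005]
contact_force: [0.4, -0.5, 0.1]
width: 0.0382
t 11.325 pos [ 0.5257 -0.0091  0.1228] x [0.5576 0.8301 0.0063] z [ 0.0122 -0.0006 -0.9999] yaw 56.10665002144746 q [-0.1505  0.2826  1.7861  0.0015  1.0607  0.4404] F [ 0.4364 -0.4698  0.0678] w 0.03817453627534146
```

```bash
python3 -m crank '[[0.0002,-0.005,0.001,0,0,4],[0.0009,-0.011,0.001,0,0,9],[0.0034,-0.0216,0.001,0,0,18],[0.0076,-0.0318,0.001,0,0,27],[0.0134,-0.0411,0.001,0,0,36],[0.0205,-0.0495,0.001,0,0,45],[0.0289,-0.0566,0.001,0,0,54],[0.0382,-0.0624,0.001,0,0,63],[0.0484,-0.0666,0.001,0,0,72],[0.059,-0.0691,0.001,0,0,81],[0.07,-0.07,0.001,0,0,90],[0.07,-0.07,0.001,0,0,90]]'; python3 hand.py; python3 - <<'E'
from rig import viewer; from h import *
for n in("top","side"):
    d=viewer.get_image(n); P=cloud(d); m=masks(d); print(n,mid(P[m['red']&near(P,(.56,.051),.12)&(P[...,2]>.148)])); cv2.imwrite(f'pics/{n}3.png',d['frame'])
E
```

```text
clock: 12.82
position: [0.5075, 0.0888, 0.1222]
ee_rot: [-0.002, 0.957, -0.289, 0.006]
contact_force: [0.3, -0.4, -0.4]
width: 0.0382
t 12.825 pos [0.5075 0.0888 0.1222] x [ 0.8323 -0.5542  0.0111] z [ 0.0136  0.0003 -0.9999] yaw -33.65644477179709 q [ 0.0383  0.2681  1.8099 -0.0003  1.0499  2.1966] F [ 0.2634 -0.3736 -0.358 ] w 0.03820671408711944
(array([0.5022, 0.0839, 0.0113, 0.5041, 0.0826, 0.1568]), 2993)
handle angle about hub 150.40224620674508 tool shift [-0.0017  0.007  -0.0001]
top (array([ 0.,  0.,  0., nan, nan, nan]), 0)
side (array([0.4955, 0.0829, 0.0137, 0.4964, 0.0866, 0.155 ]), 77)h.py:10: RuntimeWarning: Mean of empty slice.
  c,r=cv2.minEnclosingCircle(p[:,:2].astype(np.float32)); return np.round([*c,r,*p.mean(0)],4),len(p)
  ret = um.true_divide(
```

```bash
python3 -m crank '[[0.0002,-0.0049,0,0,0,4],[0.0007,-0.0097,0,0,0,8],[0.0012,-0.0125,0,0,0,10.3],[0.0017,-0.0152,0,0,0,12.5],[0.0017,-0.0152,0,0,0,12.5],[0.0017,-0.0152,0,0,0,12.5],[0.001,-0.012,0,0,0,12.5],[0.0002,-0.0084,0,0,0,12.5],[0.0002,-0.0084,-0.03,0,0,12.5],[0.0002,-0.0084,-0.07,0,0,12.5],[0.0002,-0.0084,-0.11,0,0,12.5],[0.0002,-0.0084,-0.11,0,0,12.5]]'; python3 hand.py pics/w4.png; python3 - <<'E'
from rig import viewer; from h import *
for n in("top","side"):
    d=viewer.get_image(n); P=cloud(d); m=masks(d); k=m['red']&near(P,(.56,.051),.12)&(P[...,2]>.148); print(n,k.sum(),mid(P[k]) if k.sum() else ''); cv2.imwrite(f'pics/{n}4.png',d['frame'])
E
```

```text
clock: 14.48
position: [0.5125, 0.0954, 0.2354]
ee_rot: [-0.005, 0.92, -0.393, 0.009]
contact_force: [0.4, -0.0, -0.1]
width: 0.0385
t 14.475 pos [0.5125 0.0954 0.2354] x [ 0.6916 -0.7221  0.0138] z [ 0.0209  0.001  -0.9998] yaw -46.23439792194951 q [ 0.0506  0.1812  1.6236 -0.0001  1.3159  2.4283] F [ 0.4292 -0.0023 -0.1262] w 0.03846109532108951
(array([0.5097, 0.0947, 0.0109, 0.5106, 0.0938, 0.1574]), 795)
handle angle about hub 139.25186401828384 tool shift [-0.0014  0.0026 -0.0001]
top 0 
side 62 (array([0.5059, 0.0972, 0.0105, 0.5047, 0.0984, 0.1553]), 62)
```

The handle is back within 2 mm of its start, by both the wrist and side cameras. Next I'll move over the green button and shut the fingers.

```bash
python3 -m crank '[[0.033,0.04,0,0,0,0],[0.066,0.08,0,0,0,0],[0.1,0.12,0,-0.5,-0.4,0],[0.133,0.16,0,-0.9,-0.8,0],[0.167,0.2,0,-0.9,-0.8,0],[0.2,0.241,0,-0.9,-0.8,0],[0.2,0.241,0,-0.9,-0.8,0],[0.2,0.241,0,-0.9,-0.8,0],[0.2,0.241,0,-0.9,-0.8,0]]' 0 20; python3 sh.py 0.4765 -0.216 0.075; python3 - <<'E'
from st import *; from rig import viewer; from h import *
w=viewer.get_image("wrist"); T=np.eye(4); T[:3,:3]=M; T[:3,3]=s['position']; w['world_from_camera']=T@w['mount']
cv2.imwrite('pics/w5.png',w['frame']); P=cloud(w); m=masks(w); Z=P[...,2]
print('green',mid(P[m['green']&(Z>.055)&(Z<.07)&near(P,(.4765,-.216),.035)]))
d=viewer.get_image("top"); P=cloud(d); m=masks(d); k=m['red']&near(P,(.56,.051),.12)&(P[...,2]>.148); print('top handle',mid(P[k]))
E
```

```text
clock: 15.75
position: [0.4736, -0.2145, 0.2299]
ee_rot: [0.002, 0.92, -0.392, -0.005]
contact_force: [0.0, 0.5, 1.0]
width: 0.0003
t 15.75 pos [ 0.4736 -0.2145  0.2299] x [ 0.6927 -0.7212 -0.008 ] z [-0.0109  0.0006 -0.9999] yaw -46.15584201471764 q [-0.5555  0.1994  1.6136 -0.0054  1.3382  1.8221] F [0.0122 0.4582 1.04  ] w 0.0003499901632674778
tool shift to [ 0.4765 -0.216   0.075 ] [ 0.0043 -0.0022  0.1549]
t 15.75 pos [ 0.4736 -0.2145  0.2299] x [ 0.6927 -0.7212 -0.008 ] z [-0.0109  0.0006 -0.9999] yaw -46.15584201471764 q [-0.5555  0.1994  1.6136 -0.0054  1.3382  1.8221] F [0.0122 0.4582 1.04  ] w 0.0003499901632674778
green (array([ 0.479 , -0.2178,  0.0169,  0.4796, -0.2185,  0.0631]), 1000)
top handle (array([0.509 , 0.0952, 0.0109, 0.5082, 0.095 , 0.1552]), 81)
```

View pics/w5.png

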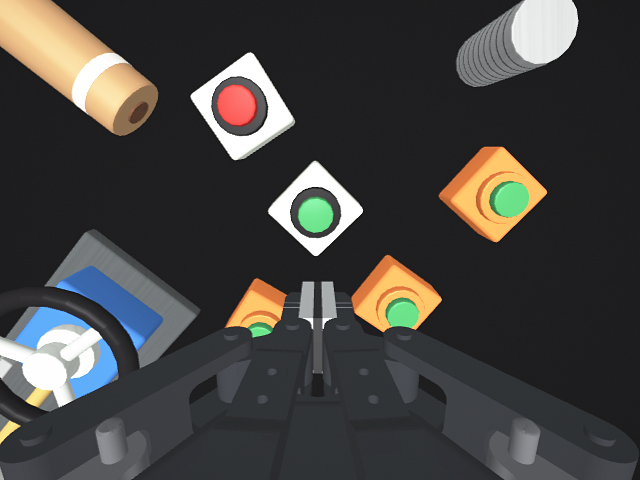

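The picture shows the green button on its white box at (315,215), dead ahead of the shut fingertips. The red button is well away at (237,105). I'll go down to just above the green one.

```bash
python3 -m crank '[[0.006,-0.0026,0.04,0,0,0],[0.006,-0.0026,0.08,0,0,0],[0.006,-0.0026,0.12,0,0,0],[0.006,-0.0026,0.14,0,0,0],[0.006,-0.0026,0.155,0,0,0],[0.006,-0.0026,0.155,0,0,0],[0.006,-0.0026,0.155,0,0,0]]'; python3 sh.py 0.478 -0.217 0.056
```

```text
clock: 16.73
position: [0.4792, -0.2174, 0.0762]
ee_rot: [0.002, 0.92, -0.392, -0.004]
contact_force: [0.0, 0.1, 0.0]
width: -0.0001
t 16.725 pos [ 0.4792 -0.2174  0.0762] x [ 0.6933 -0.7206 -0.0051] z [-0.0085 -0.0012 -1.    ] yaw -46.1087161535574 q [-0.5544  0.3436  1.8317 -0.0066  0.9729  1.8248] F [0.0285 0.1404 0.0493] w -9.256252673807088e-05
tool shift to [ 0.478 -0.217  0.056] [-0.001   0.0004  0.0202]
```

```bash
python3 -m crank '[[-0.001,0,0.008,0,0,0],[-0.001,0,0.012,0,0,0],[-0.001,0,0.015,0,0,0],[-0.001,0,0.018,0,0,0],[-0.001,0,0.0205,0,0,0],[-0.001,0,0.0205,0,0,0],[-0.001,0,0.0205,0,0,0]]'; python3 st.py
```

```text
clock: 17.6
position: [0.4783, -0.2167, 0.056]
ee_rot: [0.002, 0.92, -0.392, -0.004]
contact_force: [-0.9, 1.9, 4.6]
width: 0.0
t 17.6 pos [ 0.4783 -0.2167  0.056 ] x [ 0.6933 -0.7206 -0.005 ] z [-0.0084 -0.0012 -1.    ] yaw -46.10718694342549 q [-0.5542  0.3665  1.8583 -0.0068  0.9233  1.8255] F [-0.9099  1.9158  4.5862] w 7.788109173970876e-07
```

```bash
python3 -m crank '[[0,0,0.001,0,0,0],[0,0,0.0015,0,0,0],[0,0,0.0015,0,0,0]]'; python3 -m crank '[[0,0,-0.005,0,0,0],[0,0,-0.015,0,0,0],[0,0,-0.05,0,0,0],[0,0,-0.1,0,0,0],[0,0,-0.15,0,0,0],[0,0,-0.15,0,0,0],[0,0,-0.15,0,0,0]]'; python3 - <<'E'
from st import *; from rig import viewer; from h import *
w=viewer.get_image("wrist"); T=np.eye(4); T[:3,:3]=M; T[:3,3]=s['position']; w['world_from_camera']=T@w['mount']
P=cloud(w); m=masks(w); Z=P[...,2]
print('green',mid(P[m['green']&(Z>.045)&(Z<.07)&near(P,(.479,-.217),.03)]))
d=viewer.get_image("top"); P=cloud(d); m=masks(d); k=m['red']&near(P,(.56,.051),.12)&(P[...,2]>.148); print('top handle',mid(P[k]))
print('red button',mid(P[m['red']&near(P,(.592,-.239),.04)&(P[...,2]>.05)]))
cv2.imwrite('pics/top6.png',d['frame'])
E
```

```text
clock: 17.98
position: [0.4783, -0.2167, 0.0559]
ee_rot: [0.002, 0.92, -0.392, -0.003]
contact_force: [-3.5, 1.8, 11.3]
width: 0.0003
clock: 18.85
position: [0.4791, -0.2163, 0.2055]
ee_rot: [0.002, 0.92, -0.392, -0.004]
contact_force: [-1.2, -0.1, 0.7]
width: 0.0001
t 18.85 pos [ 0.4791 -0.2163  0.2055] x [ 0.6933 -0.7206 -0.0051] z [-0.0086 -0.0012 -1.    ] yaw -46.10513266491119 q [-0.5526  0.2222  1.6458 -0.0058  1.2802  1.8245] F [-1.2258 -0.0587  0.7493] w 5.130888573823869e-05
green (array([ 0.478 , -0.2171,  0.0182,  0.4797, -0.2184,  0.063 ]), 1165)
top handle (array([0.5092, 0.0945, 0.0109, 0.508 , 0.0949, 0.1552]), 83)
red button (array([ 0.,  0.,  0., nan, nan, nan]), 0)h.py:10: RuntimeWarning: Mean of empty slice.
  c,r=cv2.minEnclosingCircle(p[:,:2].astype(np.float32)); return np.round([*c,r,*p.mean(0)],4),len(p)
  ret = um.true_divide(
```

View pics/top6.png

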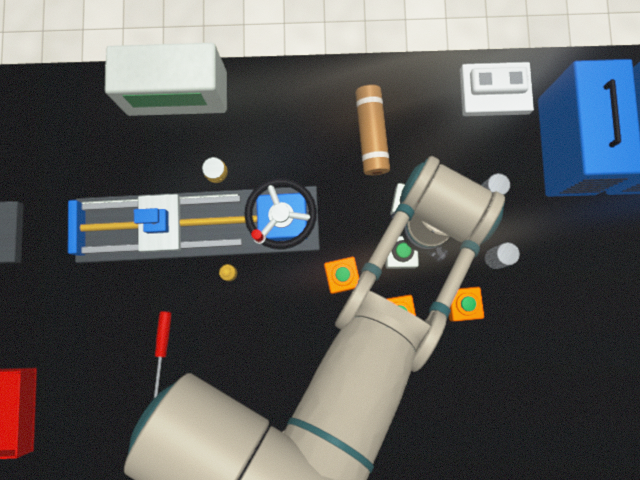

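The picture shows the handle at (257,235), where it started, and the loose things that are in view in their places. The green button is back up, and the robot is clear of everything.

```bash
python3 -c "
from rig import job; print(job.sign_off())"
```

```text
the job is handed in; nothing more can be done
None
```

I pushed the handwheel one full turn clockwise, pressed the green button down once, let it come back up, and handed the job in at about 19 s on the clock. The fingers straddled the handle loosely, never gripping it, and pushed it round in two halves of about 180°.

- **Handle:** it stands about 1–2 mm from its start by the top, side and wrist cameras.
- **Green button:** it met its stop with the fingertips at 55.9 mm and 11 N. Afterwards its top measured 63 mm, so it is back up.
- **Bench forces:** readings stayed near 1 N while turning the wheel, but I only read them at the end of each move.
- **Loose things:** in the last top picture the ones in view look unmoved; I judged this by eye and did not measure them. The arm partly hid the stacks.
- **Check that failed:** the final measurement of the red button gave nothing because the arm hid it from the top camera. The fingertips never came near it.

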